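# Loosen the strap guide's knurled wheel and open its fence

## Robot

A 6-joint arm with a two-finger parallel gripper is mounted at the origin on the work surface. World frame = base frame: x ahead of the robot, y to its left, z up, the work surface at z = 0. Lengths are in m, angles in degrees, forces in N, time in s.
With the tool pointing down it reaches from about 0.3 to 0.75 m from the base axis. Payload 8.5 kg.
Tool frame: the origin (TCP) lies at the centre of the arm's flange, where the gripper is bolted on; the fingertips stand 173 mm ahead of it and the grasp point (between the pads) lies env.pinch_z ahead of it (env.pinch_z is the distance from the TCP to the grasp point, in m); z points along the fingers, y is the line along which they close (so a half turn about z gives the same grasp; the last joint's range is limited). The gripper opens to 85 mm and grips with 20 to 120 N. Pads are 22 mm wide; open, the fingers measure 114 mm over their backs; the gripper's body (76 mm by 85 mm) begins 54 mm behind the grasp point. The pads swing forward as they close: fully open they stand 13 mm farther back than shut.
Start: joints at [-82.81, 21.807, 74.336, -0, 83.858, -12.336], TCP at [0.184, -0.518, 0.405] pointing down, gripper open.
Joint ranges: [-178.18, 178.18], [-50.72, 133.34], [12.68, 142.11], [-81.47, 261.47], [9.98, 163.14], [-165.26, 165.26]. Speed limits (degrees/s): [136.94, 136.94, 180, 180, 180, 180].

## Interface

Orientations are given as a 3x3 rotation matrix whose columns are the frame's x, y, z axes.
In Python, from rig import env, get_image, job, spotter gives the robot as it stands. The module is installed in compiled form; this text tells all that it offers.
- The arm moves only by the shell command python3 -m creep 'ROWS' [FORCE]. ROWS is text: rows parted by semicolons, each of 7 numbers parted by spaces: the turn, a rotation vector about the tool's x, y, z in units of 8 degrees (1.0 is 8 degrees), then the shift along the tool's x, y, z in units of 30 mm (1.0 is 30 mm), then the finger opening in mm, from 0 to 85.4. A call has 1 to 12 rows; each row is the pose to reach, as a shift and turn from the pose commanded when the call began, along the tool's axes at that moment; what a row does not reach only later rows make up. A row lasts 1/10 s, in which the tool goes at most 50 mm and 8.59 degrees, less where a joint would pass 70% of its speed; a pose out of reach is approached as far as the arm can. A call with a gripper value outside its range is refused whole. The fingers move at their own pace and stop on an object; FORCE is the grip in N (left out, the last holds). Time passes only in rows, so rows that repeat a pose let the fingers close. It gives the time, the measured TCP pose, the force, the opening and the grip force at its end, in the units of the state.
- env.observe(): the state, without advancing time (a new reading comes with each control period).
- get_image(name): name is "scene" or "side" or "wrist"; returns a dict with "image" (420x560x3 uint8, blue, green, red), "depth" (420x560 float32, m along the optical axis (not along the pixel's ray), 0 where there is no reading), "intrinsics" (3x3 intrinsics, pixels), "D" ([k1, k2, p1, p2, k3] as OpenCV has them; the pictures are not rectified), "view" (4x4, takes a point from world to camera coordinates). Camera axes: x right, y up, looking along -z (the intrinsics and any distortion apply to the point x, -y, -z); pixel columns grow to the right and rows downward; lengths in m; the calibration is good to about 2 mm. A picture is of the moment at which its call begins.
- job.close_job(): hands the job in; it is judged then, once.
Trained networks look in a picture, given as the dict that the camera call returned (one of the last four; its "shot" number tells which), for a name from the list of things; names that differ only in an ending like _2 or _b are one class to them, and where a whole thing is asked for, a point or a joint stands for the part that bears it (a point fixed in the world has none). Each returns a list of dicts, best first, with "p" (0 to 1); they miss things now and then, are a little off and sometimes report something else, mostly with a low value. They report only what shows in the picture. A call takes as long as a camera call.
- spotter.boxes_of(label, picture): "xy" ([column, row] in pixels, amid what is visible of it).
The state is a dict: "time_s": time; "q": joint angles; "qvel": joint speeds; "joint_efforts": joint torques, N m; "position": TCP position; "tool_rot": TCP orientation; "ft_force": force on the tool from outside, world axes, zero at the start; "wrist_torque": the same for the moment, N m; "grip_width": finger opening in m; "gripper_force": force on a finger pad.
Only numpy, scipy, OpenCV 4.12 (cv2) and the standard library are available. Lean on these libraries where they do the work, as an engineer would, in place of code of your own. Each camera call takes 0.05 s, during which the arm holds its last target. There are 200 camera calls.

## Task

Make the strap guide ready for its widest strap. With a fingertip rolled along its knurled rim, loosen the big lock wheel two full turns anticlockwise as seen from above, from its tight start (a little over is fine, but less than two and a half), then push the fence with a finger away from the wheel until it rests against the end stops. Do not pick anything up, and leave the things lying around where they are.

Things in the scene. Friction and masses are not known exactly. Their poses are not given: they have to be found in the camera images.
- guide: the strap guide, a grey cast plate fixed to the table, 15 mm thick. Origin on the table, straight below the lock wheel's axis; own z up. In its own frame the plate spans x -85..85, y -95..195 mm. The fence opens along its +y. Two grey end stops, 26 mm wide in x, 40 mm high above the table, stand at x = -62 and +62, y 173..191 mm
- wheel_centre (a point): centre of the lock wheel: a steel disc lying flat (axis vertical), 92 mm across over its 36 coarse straight knurls, 20 mm thick. This point is at mid-thickness, 43 mm above the table when tight, rising 2 mm per turn. Under the wheel lies the fence's flat tongue, its top 26 mm above the table, 70 mm wide; around the rim nothing but the fence is higher than that
- wheel_mark (a point): dark dot, 13 mm across, on the wheel's top face, 34 mm from its axis, at the outer end of a dark line; it turns with the wheel and shows how far it has turned. At the start it points along the guide's +x
- lock_wheel (a joint): turning angle of the lock wheel in rad: 0 at the start (tight), growing anticlockwise seen from above as it loosens; 6.283 per turn. It turns stiffly (1 to 2 N along the rim) and stays where it is left. It can only be turned from 0 to 4 turns. Until about 1.7 turns its screw clamps the fence fast
- fence_face (a point): middle of the fence's upright face that looks towards the lock wheel, 45 mm above the table; turned as the guide. The fence is an aluminium bar 150 mm long in the guide's x, 16 mm thick in y, from 17 to 57 mm above the table, with a slotted tongue running under the wheel
- fence (a joint): sliding position of the fence in m along the guide's +y: the face is at y = 95 mm + this value in the guide's frame; 0.060 is against the end stops. It starts at 0 to 0.025. Once unclamped it slides with about 2 N and stays where it is left
- rivet_tin: open steel tin, 64 mm across, 35 mm high, loose, beside the guide (bystander); origin centre of its underside
- brass_ring: loose brass ring, 48 mm across, 8 mm thick, beside the guide (bystander); origin centre of its underside
- punch: small steel hole punch standing upright, 24 mm across the foot, 55 mm high, beside the guide (bystander); origin centre of its underside
- pliers: blue-handled pliers lying flat, about 165 mm long, 14 mm high (bystander); origin on the table near their middle, own x towards the jaws
- wrench: steel wrench lying flat, 170 mm long along its own x (bystander)
- awl: wooden-handled awl lying flat, 160 mm long along its own x (bystander)
- dye_bottle: small amber bottle, 40 mm across, 85 mm high, standing (bystander); origin centre of its underside
- edge_paint: small glass jar, 44 mm across, 70 mm high, standing (bystander); origin centre of its underside

How it is judged (in metres and radians):
On the way, in this order (a step that is already met when the one before it is completed fails the run):
1. the lock wheel is loosened two full turns (value of joint lock_wheel above 12.25 rad), for 0.1 s.
2. the fence is against its end stops (value of joint fence above 0.057 m), for 0.2 s.
At the end, for the whole second after the job is handed in: The lock wheel stands 1.95 to 2.5 turns (12.25 to 15.7 rad) loosened and the fence lies within 3 mm of its end stops, both at rest (value of joint lock_wheel between 12.25 and 15.7 rad and velocity of joint lock_wheel between -0.05 and 0.05 rad/s and value of joint fence above 0.057 m and velocity of joint fence between -0.005 and 0.005 m/s); the robot touches nothing.
It fails at once if the lock wheel is loosened two and a half turns or more (value of joint lock_wheel above 15.7 rad).
It fails at once if a thing lying around is lifted, or shifted more than 20 mm (distance of any of rivet_tin, brass_ring, punch, pliers, wrench, awl, dye_bottle, edge_paint from where it was at the start of the episode above 0.02 m).
It also fails if it takes over 51 s, if anything falls off the work surface, if the arm or the gripper's body presses on something with over 40 N, if the wrist force passes 120 N, or if a joint passes its speed limit or range.

## Working session

There is one attempt and no reset: what is moved stays moved. The work goes in short steps, Python scripts to look and compute and a shell command to move; the robot and the scene stay as the last step left them, time stands still between calls to the robot, and variables do not carry over. Pictures are saved under pics/ and viewed, at most 10 in all, crops included, and the job is handed in when it is done.

```bash
mkdir -p pics; cat > h.py <<'E'
import numpy as np, cv2
from rig import env, get_image, job, spotter
def ray(p,uv):
    u=cv2.undistortPoints(np.array([[uv]],float),p["intrinsics"],np.array(p["D"],float))[0,0]
    V=np.array(p["view"]);R=V[:3,:3];o=-R.T@V[:3,3]
    return o,R.T@np.array([u[0],-u[1],-1.0])
def atz(p,uv,z):
    o,d=ray(p,uv);return o+d*(z-o[2])/d[2]
def dep(p,uv):
    o,d=ray(p,uv);c,r=map(int,np.round(uv));w=p["depth"][r-2:r+3,c-2:c+3];w=w[w>0]
    return o+d*np.median(w) if len(w) else None
def proj(p,X):
    V=np.array(p["view"]);c=V[:3,:3]@np.array(X)+V[:3,3]
    return cv2.projectPoints(np.array([[c[0],-c[1],-c[2]]]),np.zeros(3),np.zeros(3),p["intrinsics"],np.array(p["D"],float))[0][0,0]
E
python3 - <<'E'
from h import *
np.set_printoptions(precision=4,suppress=True)
s=env.observe();print(env.pinch_z,s["time_s"],s["position"],s["tool_rot"],s["grip_width"])
ims=[]
for n in("scene","side","wrist"):
    p=get_image(n);cv2.imwrite(f"pics/{n}0.png",p["image"])
    for l in ["wheel_centre","wheel_mark","fence_face","guide","rivet_tin","brass_ring","punch","pliers","wrench","awl","dye_bottle","edge_paint"]:
        for b in spotter.boxes_of(l,p)[:2]:
            print(n,l,round(b["p"],2),np.round(b["xy"]),dep(p,b["xy"]))
E
```

```text
0.1547 0.0 [ 0.1838 -0.5183  0.4041] [[ 0.9425  0.3342 -0.0002]
 [ 0.3342 -0.9425  0.0015]
 [ 0.0003 -0.0015 -1.    ]] 0.08543940207021485
scene wheel_centre 0.76 [272. 209.] [ 0.5519 -0.0568  0.0564]
scene wheel_mark 0.82 [275. 210.] [ 0.5572 -0.0503  0.0555]
scene fence_face 0.83 [296. 202.] [0.5324 0.0286 0.0161]
scene guide 0.64 [287. 209.] [ 0.5688 -0.0219  0.0542]
scene rivet_tin 0.74 [230. 253.] [ 0.5889 -0.1988  0.0047]
scene pliers 0.95 [116. 246.] [ 0.4351 -0.4431  0.0118]
scene pliers 0.35 [301. 246.] [ 0.6555 -0.0306  0.002 ]
scene wrench 0.91 [149. 305.] [ 0.6328 -0.4192  0.0062]
scene awl 0.79 [357. 126.] [0.3447 0.3709 0.0226]
scene awl 0.48 [229. 253.] [ 0.5889 -0.1999  0.0042]
scene dye_bottle 0.77 [420. 184.] [0.6688 0.3417 0.0569]
scene dye_bottle 0.23 [291. 207.] [ 0.5656 -0.0095  0.0531]
scene edge_paint 0.73 [404. 158.] [0.556  0.3829 0.0461]
side wheel_centre 0.8 [282. 198.] [ 0.5319 -0.0329  0.0553]
side wheel_mark 0.77 [283. 196.] [ 0.5332 -0.0391  0.059 ]
side fence_face 0.7 [265. 220.] [0.5161 0.0527 0.0572]
side guide 0.96 [272. 216.] [0.5271 0.0146 0.0261]
side rivet_tin 0.82 [300. 159.] [ 0.6173 -0.2142  0.0044]
side brass_ring 0.5 [246. 181.] [ 0.681  -0.041   0.0017]
side wrench 0.81 [334. 129.] [ 0.6251 -0.3938  0.0007]
side awl 0.56 [227. 360.] [0.3333 0.3786 0.0255]
side dye_bottle 0.74 [225. 204.] [0.6544 0.0697 0.0201]
side dye_bottle 0.63 [229. 357.] [0.3343 0.3713 0.0228]
side edge_paint 0.95 [159. 306.] [0.5275 0.4041 0.0672]
side edge_paint 0.43 [300. 162.] [ 0.611  -0.2053  0.004 ]
wrist pliers 0.75 [299.   3.] [ 0.3604 -0.4787  0.0107]
```

View pics/scene0.png

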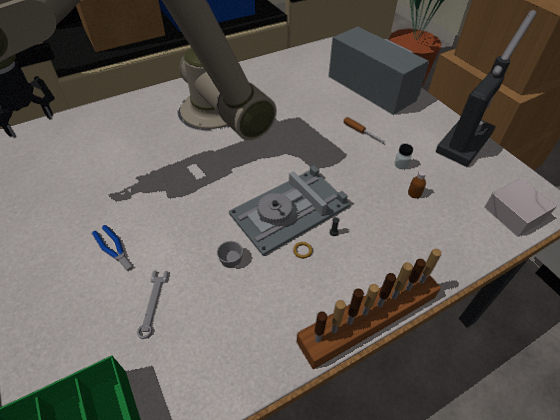

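View pics/side0.png

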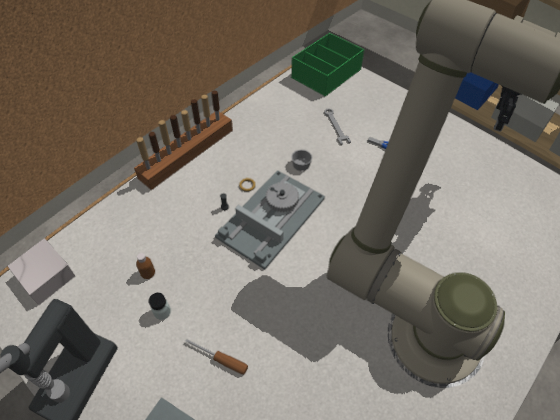

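The scene view shows the guide with its wheel near (275,208), the fence at (312,195), and the tin, ring and punch close beside it. The side view agrees, with the wheel at (283,195) and the fence at (260,218). I'll work out the wrist-camera offset before the first move.

```bash
python3 - <<'E'
from h import *
np.set_printoptions(precision=4,suppress=True)
s=env.observe();p=get_image("wrist");V=np.array(p["view"]);R=V[:3,:3];o=-R.T@V[:3,3]
T=np.array(s["tool_rot"]);print("cam in tool",T.T@(o-s["position"]),"look",T.T@(-R[2]),"K",p["intrinsics"][0][0])
E
```

```text
cam in tool [ 0.0753 -0.0007  0.0316] look [-0.2942 -0.      0.9557] K 321.60440794072576
```

```bash
python3 -m creep '0 0 0 1.3 -0.95 0 0; 0 0 0 2.6 -1.9 0 0; 0 0 0 3.9 -2.8 0 0; 0 0 0 5.2 -3.8 0 0; 0 0 0 6.5 -4.7 0 0; 0 0 0 7.8 -5.7 0 0; 0 0 0 9.1 -6.6 0 0; 0 0 0 10.4 -7.6 0 0; 0 0 0 11.7 -8.5 0 0; 0 0 0 13 -9.5 0 0; 0 0 0 13 -10 0 0; 0 0 0 13 -10 0 0'
```

```text
time_s: 3.2
position: [0.4508, -0.1036, 0.4047]
tool_rot: [[0.941, 0.337, -0.001], [0.337, -0.941, 0.0], [-0.0, -0.0, -1.0]]
ft_force: [-1.0, -0.4, -0.4]
grip_width: -0.0003
gripper_force: 0.0
```

```bash
python3 - <<'E'
from h import *
np.set_printoptions(precision=4,suppress=True)
s=env.observe();print(s["time_s"],s["position"],s["q"],s["grip_width"])
p=get_image("wrist");cv2.imwrite("pics/w1.png",p["image"])
for l in ["wheel_centre","wheel_mark","fence_face","guide","rivet_tin","brass_ring","punch"]:
    for b in spotter.boxes_of(l,p)[:2]: print(l,round(b["p"],2),np.round(b["xy"]),dep(p,b["xy"]))
E
```

```text
3.2 [ 0.4508 -0.1036  0.4047] [-27.6523  13.0194  87.373   -0.0042  79.642   42.6298] -0.00027657943432087093
wheel_centre 0.74 [217.  72.] [ 0.5339 -0.0138  0.0528]
wheel_centre 0.56 [258.  76.] [ 0.5433 -0.051   0.0576]
wheel_mark 0.9 [258.  71.] [ 0.5472 -0.0494  0.0571]
fence_face 0.73 [165.  69.] [0.5201 0.0433 0.0253]
guide 0.83 [214.  73.] [ 0.5323 -0.0114  0.0523]
rivet_tin 0.8 [422.  72.] [ 0.613  -0.2129  0.003 ]
```

View pics/w1.png

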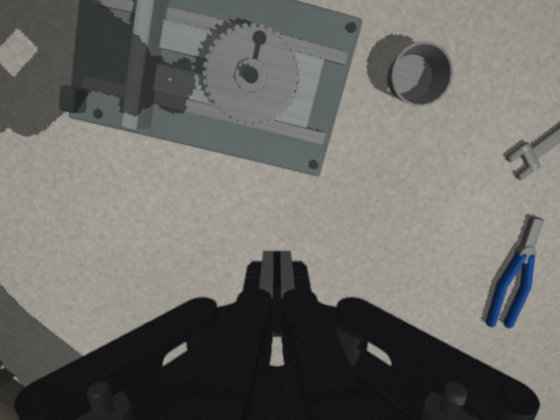

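The wrist view shows the wheel centred near (250,74) with its mark at (259,38). The fence is at about (140,65), the plate's right edge runs (360,18) to (320,175), and the tin is at (422,72). Closed, the fingers make one slim tip.

```bash
python3 - <<'E'
from h import *
np.set_printoptions(precision=4,suppress=True)
s=env.observe();p=get_image("wrist")
a=atz(p,(320,175),.015);b=atz(p,(361,17),.015);c=atz(p,(69,117),.015)
print(a,b,c);w=atz(p,(250,74),.053);m=atz(p,(259,38),.053);print(w,m)
f=lambda v:np.degrees(np.arctan2(v[1],v[0]))
print("yaw",f(b-a),np.linalg.norm(b-a),f(c-a)-90,f(m-w),np.linalg.norm(m-w))
T=np.array(s["tool_rot"]);print("wheel rel tool units",T.T@(w-s["position"])/.03,"toolyaw",f(T[:,0]))
E
```

```text
[ 0.4699 -0.1509  0.015 ] [ 0.636  -0.1306  0.015 ] [0.4394 0.1351 0.015 ]
[ 0.5431 -0.0465  0.053 ] [ 0.5755 -0.0443  0.053 ]
yaw 6.970510434719372 0.16731528838700002 6.089134540163684 3.7934034897698905 0.03251383680829043
wheel rel tool units [ 3.5573 -0.8525 11.7246] toolyaw 19.43848299110842
```

```bash
python3 -m creep '0 0 0.9 1.3 -0.5 1 0; 0 0 1.62 2.5 -0.9 2 0; 0 0 1.62 2.5 -0.9 2 0; 0 0 1.62 2.5 -0.9 2 0'
```

```text
time_s: 4.05
position: [0.513, -0.0547, 0.3441]
tool_rot: [[0.993, 0.116, -0.002], [0.116, -0.993, 0.0], [-0.002, -0.001, -1.0]]
ft_force: [0.4, 0.4, 0.8]
grip_width: 0.0004
gripper_force: 0.0
```

```bash
python3 - <<'E'
from h import *
p=get_image("wrist");cv2.imwrite("pics/w2.png",p["image"])
for l in ["wheel_centre","wheel_mark","fence_face"]:
    for b in spotter.boxes_of(l,p)[:2]: print(l,round(b["p"],2),np.round(b["xy"]),dep(p,b["xy"]))
E
```

```text
wheel_centre 0.75 [274. 159.] [ 0.54855295 -0.04740104  0.05709033]
wheel_mark 0.84 [269. 155.] [ 0.5508285  -0.04306192  0.05695471]
fence_face 0.56 [162. 150.] [0.53984737 0.0527434  0.02460467]
```

View pics/w2.png

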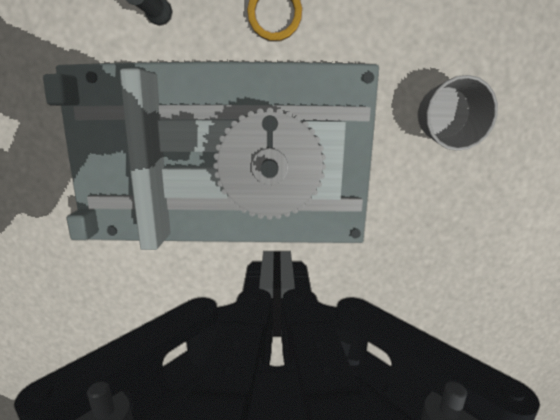

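The wheel is centred near (270,163) and about 55 px in radius, with the mark at (270,122). The fence bar runs from (133,70) to (150,245), and the ring, punch and tin are clear of the plate. I'll refine with depth, including the shape of the fingertip.

```bash
python3 - <<'E'
from h import *
np.set_printoptions(precision=4,suppress=True)
s=env.observe();p=get_image("wrist");T=np.array(s["tool_rot"]);P=np.array(s["position"])
H,W=p["depth"].shape
uv=np.stack(np.meshgrid(np.arange(W),np.arange(H)),-1).reshape(-1,1,2).astype(float)
n=cv2.undistortPoints(uv,p["intrinsics"],np.array(p["D"],float))[:,0]
V=np.array(p["view"]);R=V[:3,:3];o=-R.T@V[:3,3];d=p["depth"].reshape(-1)
X=o+(np.c_[n[:,0],-n[:,1],-np.ones(len(n))]*d[:,None])@R
ok=d>0
r=np.hypot(X[:,0]-.547,X[:,1]+.047)
k=ok&(X[:,2]>.046)&(X[:,2]<.056)&(r<.056)
Y=X[k];print("wheel top z",np.percentile(Y[:,2],[5,50,95]))
c,rad=cv2.minEnclosingCircle(Y[:,:2].astype(np.float32));print("circ",c,rad,Y[:,:2].mean(0))
w=atz(p,(270,163),.053);m=atz(p,(270,122),.053);print("px wheel",w,"mark yaw",np.degrees(np.arctan2(*(m-w)[1::-1])),np.linalg.norm(m-w))
yaw=np.radians(6.5);k=ok&(X[:,2]>.050)&(X[:,2]<.062)&(X[:,1]>.02)&(X[:,1]<.12)
F=X[k];q=np.polyfit(F[:,0],F[:,1],1);print("fence n",k.sum(),"yaw",np.degrees(np.arctan(q[0])),F.mean(0))
g=np.array([-np.sin(yaw),np.cos(yaw)]);print("fence along y",np.percentile((F[:,:2]-w[:2])@g,[2,50,98]), "z",np.median(F[:,2]))
k=ok&(X[:,2]>.012)&(X[:,2]<.019)&(r<.25)
rr=cv2.minAreaRect(X[k][:,:2].astype(np.float32));print("plate",rr)
t=(X-P)@T;k=ok&(t[:,2]<.18)&(t[:,2]>.10)&(abs(t[:,1])<.06)
for a in np.arange(.10,.18,.008):
    j=k&(t[:,2]>=a)&(t[:,2]<a+.008)
    if j.sum(): print(round(a,3),j.sum(),"x",t[j,0].min(),t[j,0].max(),"y",t[j,1].min(),t[j,1].max())
# wheel height from two wrist views
E
```

```text
wheel top z [0.0513 0.0525 0.0539]
circ (0.5416358113288879, -0.044355425983667374) 0.04614315927028656 [ 0.5439 -0.0443]
px wheel [ 0.5442 -0.046   0.053 ] mark yaw 6.276735529223639 0.03263822372747289
fence n 3863 yaw 5.410095556776262 [0.5394 0.0609 0.0557]
fence along y [0.0996 0.1065 0.1154] z 0.05602101821492639
plate ((0.5673393607139587, -0.0399472713470459), (0.21994198858737946, 0.3866734504699707), 6.444777011871338)
0.1 6870 x -0.009448205643595997 0.018334863826972577 y -0.05314389838835258 0.052417911377883895
0.108 3952 x -0.008925481151637613 0.017499672254006633 y -0.04638864939707183 0.04483940572064002
0.116 5548 x -0.011169916933207687 0.014705436832893623 y -0.040238041976501444 0.03887012890889728
0.124 2216 x -0.012523681046136409 0.014543576333415962 y -0.034600564626649545 0.032580253949269875
0.132 836 x -0.01129222707096759 0.013107142832245226 y -0.019888915635888293 0.018434529715215236
0.14 563 x 0.00617987529119601 0.012038392145858768 y -0.014334169288952113 0.012918430059257488
0.148 585 x 0.006337116415003203 0.012080300932095094 y -0.014401708586033667 0.012988480279291037
0.156 489 x 0.006341346453283074 0.011944592705545268 y -0.014249597666525742 0.01291553723061944
0.164 263 x 0.006230117771157731 0.011759709894368435 y -0.013404797110587294 0.011905110897988423
```

```bash
python3 -m creep '0 0 0 0.5 1.2 0 0; 0 0 0 1.01 2.31 0.7 0; 0 0 0 1.01 2.31 2 0; 0 0 0 1.01 2.31 3.2 0; 0 0 0 1.01 2.31 4.2 0; 0 0 0 1.01 2.31 4.65 0; 0 0 0 1.01 2.31 4.65 0; 0 0 0 1.01 2.31 4.65 0'; cat > pos.py <<'E'
from h import *
np.set_printoptions(precision=2,suppress=True)
s=env.observe();T=np.array(s["tool_rot"]);P=np.array(s["position"])
d=T.T@(P-np.array([.5425,-.0455,0]))
print("t",s["time_s"],"tool rel wheel mm (tx,ty)",d[:2]*1e3,"z",P[2],"force tool axes",T.T@np.array(s["ft_force"]))
E
python3 pos.py
python3 - <<'E'
import numpy as np
def quarter(d=2.,n=11,hx=11,hy=13.5,r=46):
    r=r-d;L=hx+r*np.pi/2+hy;o=[]
    for s in np.linspace(0,L,n+1)[1:]:
        if s<hx:o.append((s,hy+r))
        elif s<hx+r*np.pi/2:
            a=(s-hx)/r;o.append((hx+r*np.sin(a),hy+r*np.cos(a)))
        else:o.append((hx+r,hy-(s-hx-r*np.pi/2)))
    return np.array(o)
for d in(2,):
    q=quarter(d);print(d,"Q1 abs mm",np.round(q,1).tolist())
    print("rel units Q1 from (0,top)",np.round((q-[0,13.5+46-d])/30,2).tolist())
    b=np.array([q[-1]]);rev=np.vstack([q[::-1][1:],[[0,13.5+46-d]]])
    print("rel units reverse from (side,0)",np.round((rev-q[-1])/30,2).tolist())
E
```

```text
time_s: 5.1
position: [0.5509, -0.1205, 0.2063]
tool_rot: [[0.993, 0.114, 0.001], [0.114, -0.993, -0.001], [0.001, 0.001, -1.0]]
ft_force: [0.6, -0.1, 0.7]
grip_width: -0.0001
gripper_force: 0.0
t 5.1 tool rel wheel mm (tx,ty) [ 0.07 75.67] z 0.20625551509044399 force tool axes [ 0.61  0.13 -0.74]
2 Q1 abs mm [[8.5, 57.5], [17.0, 57.1], [25.3, 55.1], [33.0, 51.6], [39.9, 46.7], [45.8, 40.5], [50.3, 33.3], [53.4, 25.4], [54.9, 17.0], [55.0, 8.5], [55.0, 0.0]]
rel units Q1 from (0,top) [[0.28, 0.0], [0.57, -0.01], [0.84, -0.08], [1.1, -0.2], [1.33, -0.36], [1.53, -0.57], [1.68, -0.81], [1.78, -1.07], [1.83, -1.35], [1.83, -1.63], [1.83, -1.92]]
rel units reverse from (side,0) [[0.0, 0.28], [-0.0, 0.57], [-0.05, 0.85], [-0.16, 1.11], [-0.31, 1.35], [-0.5, 1.56], [-0.73, 1.72], [-0.99, 1.84], [-1.27, 1.9], [-1.55, 1.92], [-1.83, 1.92]]
```

```bash
python3 -m creep '0 0 0 0 -0.3 0 0; 0 0 0 0 -0.5 0 0; 0 0 0 0 -0.61 0 0; 0 0 0 0 -0.61 0 0' 60; python3 pos.py
```

```text
time_s: 5.5
position: [0.5492, -0.1027, 0.2065]
tool_rot: [[0.993, 0.116, 0.004], [0.116, -0.993, -0.005], [0.003, 0.005, -1.0]]
ft_force: [0.9, -11.1, 0.3]
grip_width: 0.0001
gripper_force: 5.6
t 5.5 tool rel wheel mm (tx,ty) [ 0.74 58.77] z 0.2065493684225828 force tool axes [-0.34 11.13 -0.22]
```

```bash
python3 -m creep '0 0 0 0.28 0 0 0; 0 0 0 0.57 -0.01 0 0; 0 0 0 0.84 -0.08 0 0; 0 0 0 1.1 -0.2 0 0; 0 0 0 1.33 -0.36 0 0; 0 0 0 1.53 -0.57 0 0; 0 0 0 1.68 -0.81 0 0; 0 0 0 1.78 -1.07 0 0; 0 0 0 1.83 -1.35 0 0; 0 0 0 1.83 -1.63 0 0; 0 0 0 1.83 -1.92 0 0'; python3 pos.py; cat > mark.py <<'E'
from h import *
import sys
# mark angle: rectify wheel top onto guide-frame map from scene/side/wrist
yaw=np.radians(6.3);C=np.array([.5425,-.0455])
z=float(sys.argv[1]);tiles=[]
g=np.linspace(-.06,.06,240)
gx,gy=np.meshgrid(g,-g)
wx=C[0]+gx*np.cos(yaw)-gy*np.sin(yaw);wy=C[1]+gx*np.sin(yaw)+gy*np.cos(yaw)
for n in("scene","side","wrist"):
    p=get_image(n);V=np.array(p["view"])
    X=np.stack([wx,wy,np.full_like(wx,z)],-1).reshape(-1,3)@V[:3,:3].T+V[:3,3]
    m=cv2.projectPoints(X*[1,-1,-1],np.zeros(3),np.zeros(3),p["intrinsics"],np.array(p["D"],float))[0].reshape(240,240,2).astype(np.float32)
    t=cv2.remap(p["image"],m[...,0],m[...,1],cv2.INTER_LINEAR);tiles.append(t)
    G=cv2.GaussianBlur(cv2.cvtColor(t,cv2.COLOR_BGR2GRAY),(0,0),5).astype(float)
    a=np.radians(np.arange(0,360,3));v=[G[int(round(119.5-68*np.sin(q))),int(round(119.5+68*np.cos(q)))] for q in a]
    i=np.argsort(v)[:4];print(n,[(int(np.degrees(a[k])+.5),round(v[k])) for k in i],"median",np.median(v))
cv2.imwrite(sys.argv[2],np.hstack(tiles))
E
python3 mark.py .053 pics/m1.png
```

```text
time_s: 6.6
position: [0.5973, -0.038, 0.2056]
tool_rot: [[0.993, 0.114, 0.004], [0.114, -0.993, -0.001], [0.004, 0.001, -1.0]]
ft_force: [7.5, -1.0, -2.6]
grip_width: -0.0001
gripper_force: 3.2
t 6.6 tool rel wheel mm (tx,ty) [56.12 -0.97] z 0.20562673804556636 force tool axes [7.35 1.85 2.59]
scene [(339, 9), (333, 9), (336, 9), (330, 10)] median 20.0
side [(312, 68), (180, 69), (174, 69), (177, 69)] median 78.0
wrist [(144, 0), (147, 0), (150, 0), (153, 0)] median 25.0
```

View pics/m1.png

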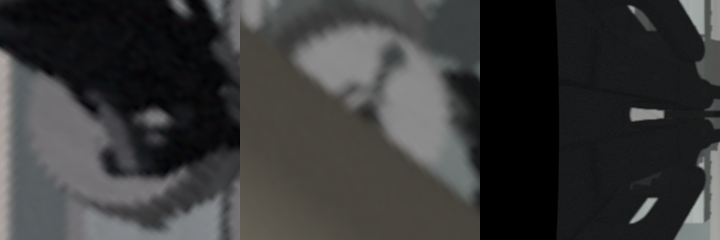

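The middle tile (side view) shows the hub near (365,105) and the dot at (392,55). That is about 64° of turn for the first quarter, with some slip. I'll press a little deeper.

```bash
python3 -m creep '0 0 0 -0.05 -0.28 0 0; 0 0 0 -0.07 -0.57 0 0; 0 0 0 -0.11 -0.84 0 0; 0 0 0 -0.21 -1.09 0 0; 0 0 0 -0.36 -1.32 0 0; 0 0 0 -0.54 -1.52 0 0; 0 0 0 -0.76 -1.67 0 0; 0 0 0 -1.01 -1.78 0 0; 0 0 0 -1.28 -1.83 0 0; 0 0 0 -1.55 -1.85 0 0; 0 0 0 -1.83 -1.85 0 0'; python3 pos.py;python3 mark.py .0535 pics/m2.png
```

```text
time_s: 7.85
position: [0.5348, 0.0122, 0.2053]
tool_rot: [[0.994, 0.114, -0.001], [0.114, -0.993, 0.004], [0.0, -0.005, -1.0]]
ft_force: [-0.4, 16.1, 3.9]
grip_width: -0.0
gripper_force: 8.3
t 7.85 tool rel wheel mm (tx,ty) [ -1.12 -59.17] z 0.2053419741567318 force tool axes [  1.44 -16.1   -3.78]
scene [(132, 52), (135, 54), (129, 58), (138, 65)] median 112.5
side [(0, 21), (6, 21), (9, 21), (12, 21)] median 59.5
wrist [(180, 31), (183, 31), (186, 31), (189, 31)] median 182.0
```

View pics/m2.png

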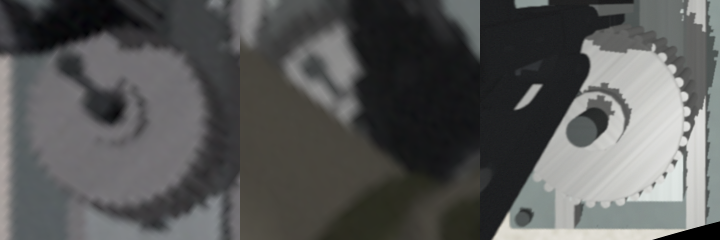

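The scene tile (left) shows the dot at (70,65), which is about 132° in total, so each quarter orbit gives around 66°. I'll go on with the next two quarters.

```bash
python3 -m creep '0 0 0 -0.27 0 0 0; 0 0 0 -0.55 0.01 0 0; 0 0 0 -0.82 0.07 0 0; 0 0 0 -1.06 0.19 0 0; 0 0 0 -1.29 0.35 0 0; 0 0 0 -1.48 0.55 0 0; 0 0 0 -1.62 0.78 0 0; 0 0 0 -1.72 1.03 0 0; 0 0 0 -1.76 1.3 0 0; 0 0 0 -1.77 1.58 0 0; 0 0 0 -1.77 1.85 0 0'; python3 pos.py;python3 mark.py .0535 pics/m3.png
```

```text
time_s: 9.1
position: [0.4871, -0.051, 0.2046]
tool_rot: [[0.993, 0.115, -0.01], [0.115, -0.993, 0.002], [-0.009, -0.003, -1.0]]
ft_force: [-16.6, 1.0, 9.3]
grip_width: 0.0002
gripper_force: 8.2
t 9.1 tool rel wheel mm (tx,ty) [-57.58  -1.55] z 0.20455196985504837 force tool axes [-16.49  -2.94  -9.12]
scene [(225, 50), (222, 50), (219, 54), (228, 54)] median 110.0
side [(204, 22), (207, 22), (210, 22), (213, 22)] median 115.5
wrist [(228, 81), (231, 83), (156, 84), (144, 84)] median 154.0
```

```bash
python3 -m creep '0 0 0 0 0.27 0 0; 0 0 0 0.01 0.55 0 0; 0 0 0 0.05 0.82 0 0; 0 0 0 0.15 1.07 0 0; 0 0 0 0.29 1.3 0 0; 0 0 0 0.48 1.5 0 0; 0 0 0 0.71 1.66 0 0; 0 0 0 0.95 1.78 0 0; 0 0 0 1.22 1.84 0 0; 0 0 0 1.5 1.85 0 0; 0 0 0 1.77 1.85 0 0'; python3 pos.py;python3 mark.py .054 pics/m4.png; python3 -c "
import cv2,numpy as np;cv2.imwrite('pics/m34.png',np.vstack([cv2.imread('pics/m3.png'),cv2.imread('pics/m4.png')]))"
```

```text
time_s: 10.35
position: [0.5501, -0.1024, 0.2059]
tool_rot: [[0.993, 0.114, 0.004], [0.114, -0.993, -0.006], [0.003, 0.007, -1.0]]
ft_force: [0.1, -14.8, -1.9]
grip_width: 0.0
gripper_force: 7.7
t 10.35 tool rel wheel mm (tx,ty) [ 1.72 58.77] z 0.20585647394475806 force tool axes [-1.56 14.69  1.98]
scene [(168, 9), (237, 9), (225, 9), (222, 9)] median 56.0
side [(348, 42), (351, 42), (354, 45), (345, 45)] median 77.5
wrist [(177, 27), (174, 27), (171, 27), (168, 27)] median 88.0
```

View pics/m34.png

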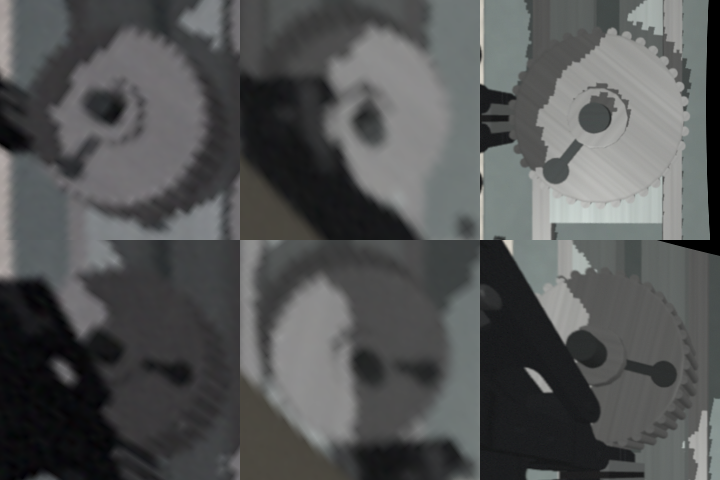

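The top row (after Q3) shows the dot at about 230°. The bottom row (after Q4) shows it at about 347°. With the deeper press it now rolls about 116° per quarter, so three more quarters bring it to about 690–709°, which is safe.

```bash
python3 -m creep '0 0 0 0.27 0 0 0; 0 0 0 0.55 -0.01 0 0; 0 0 0 0.82 -0.07 0 0; 0 0 0 1.06 -0.19 0 0; 0 0 0 1.29 -0.35 0 0; 0 0 0 1.48 -0.55 0 0; 0 0 0 1.62 -0.78 0 0; 0 0 0 1.72 -1.03 0 0; 0 0 0 1.76 -1.3 0 0; 0 0 0 1.77 -1.58 0 0; 0 0 0 1.77 -1.85 0 0' >/dev/null; python3 pos.py
```

```text
t 11.6 tool rel wheel mm (tx,ty) [56.1  -0.92] z 0.20598436673553686 force tool axes [12.27  2.81  3.84]
```

```bash
python3 mark.py .055 pics/m5.png; python3 -m creep '0 0 0 0 -0.27 0 0; 0 0 0 -0.01 -0.55 0 0; 0 0 0 -0.05 -0.82 0 0; 0 0 0 -0.15 -1.07 0 0; 0 0 0 -0.29 -1.3 0 0; 0 0 0 -0.48 -1.5 0 0; 0 0 0 -0.71 -1.66 0 0; 0 0 0 -0.95 -1.78 0 0; 0 0 0 -1.22 -1.84 0 0; 0 0 0 -1.5 -1.85 0 0; 0 0 0 -1.77 -1.85 0 0' >/dev/null; python3 pos.py;python3 mark.py .0555 pics/m6.png
```

```text
scene [(21, 8), (18, 9), (24, 9), (336, 9)] median 21.0
side [(309, 68), (174, 69), (159, 69), (177, 69)] median 76.5
wrist [(144, 0), (147, 0), (150, 0), (153, 0)] median 25.0
t 12.85 tool rel wheel mm (tx,ty) [ -1.31 -59.28] z 0.20529884312234203 force tool axes [  1.12 -16.31  -3.29]
scene [(159, 52), (162, 53), (156, 57), (165, 63)] median 113.0
side [(21, 20), (9, 21), (12, 21), (15, 21)] median 56.0
wrist [(180, 31), (183, 31), (186, 31), (189, 31)] median 183.0
```

```bash
python3 -m creep '0 0 0 -0.27 0 0 0; 0 0 0 -0.55 0.01 0 0; 0 0 0 -0.82 0.07 0 0; 0 0 0 -1.06 0.19 0 0; 0 0 0 -1.29 0.35 0 0; 0 0 0 -1.48 0.55 0 0; 0 0 0 -1.62 0.78 0 0; 0 0 0 -1.72 1.03 0 0; 0 0 0 -1.76 1.3 0 0; 0 0 0 -1.77 1.58 0 0; 0 0 0 -1.77 1.85 0 0' >/dev/null; python3 pos.py;python3 mark.py .056 pics/m7.png; python3 -c "
import cv2,numpy as np;cv2.imwrite('pics/m67.png',np.vstack([cv2.resize(cv2.imread('pics/m%d.png'%i),(600,200)) for i in (5,6,7)]))"
```

```text
t 14.1 tool rel wheel mm (tx,ty) [-57.56  -1.58] z 0.20452879197225637 force tool axes [-16.38  -3.06  -8.5 ]
scene [(255, 51), (258, 53), (252, 56), (147, 57)] median 109.5
side [(249, 22), (252, 22), (204, 22), (201, 22)] median 111.5
wrist [(153, 83), (150, 83), (159, 83), (156, 83)] median 153.0
```

View pics/m67.png

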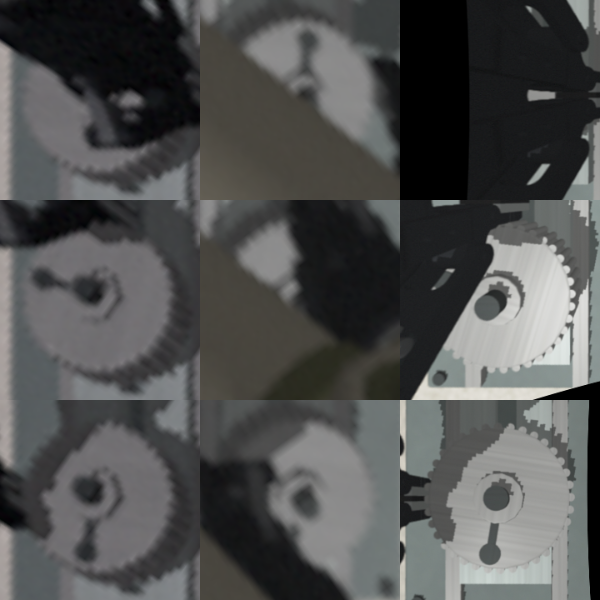

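Successive rows put the dot at about 90°, 160° and 259°, a total of about 619°. One more Q4 (+116°) gives about 735°, roughly 2.04 turns.

```bash
python3 -m creep '0 0 0 0 0.27 0 0; 0 0 0 0.01 0.55 0 0; 0 0 0 0.05 0.82 0 0; 0 0 0 0.15 1.07 0 0; 0 0 0 0.29 1.3 0 0; 0 0 0 0.48 1.5 0 0; 0 0 0 0.71 1.66 0 0; 0 0 0 0.95 1.78 0 0; 0 0 0 1.22 1.84 0 0; 0 0 0 1.5 1.85 0 0; 0 0 0 1.77 1.85 0 0; 0 0 0 2.04 1.85 0 0'>/dev/null; python3 pos.py
python3 -m creep '0 0 0 0 0.5 0 0; 0 0 0 0 0.7 -1 0; 0 0 0 0 0.7 -2 0; 0 0 0 -1.2 0.2 -3 0; 0 0 0 -2.4 -0.3 -3 0; 0 0 0 -2.4 -0.3 -3 0'>/dev/null; python3 pos.py; python3 mark.py .057 pics/m8.png
```

```text
t 15.45 tool rel wheel mm (tx,ty) [ 9.86 58.51] z 0.20586730090472322 force tool axes [-1.65 12.71  0.51]
t 16.05 tool rel wheel mm (tx,ty) [-67.74  44.01] z 0.2956871233281139 force tool axes [-0.06 -0.04  0.86]
scene [(30, 50), (27, 51), (123, 54), (126, 54)] median 108.5
side [(120, 75), (123, 75), (126, 75), (129, 75)] median 135.0
wrist [(27, 65), (30, 66), (24, 69), (123, 71)] median 125.0
```

View pics/m8.png

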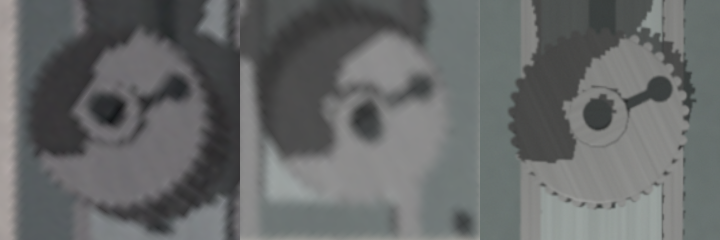

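All three tiles show the dot at about 27°, so the wheel is at about 747° (2.07 turns, 13.0 rad). Now the finger goes down between the wheel and the fence.

```bash
python3 -m creep '0 0 0 0.8 -1.3 0 0; 0 0 0 1.6 -2.7 0 0; 0 0 0 2.26 -4 0 0; 0 0 0 2.26 -4 0 0; 0 0 0 2.26 -4 1 0; 0 0 0 2.26 -4 2 0; 0 0 0 2.26 -4 2.8 0; 0 0 0 2.26 -4 2.8 0; 0 0 0 2.26 -4 2.8 0' >/dev/null; python3 pos.py
python3 -m creep '0 0 0 0 -0.2 0 0; 0 0 0 0 -0.4 0 0; 0 0 0 0 -0.6 0 0; 0 0 0 0 -0.8 0 0; 0 0 0 0 -1 0 0; 0 0 0 0 -1.2 0 0; 0 0 0 0 -1.4 0 0; 0 0 0 0 -1.6 0 0; 0 0 0 0 -1.8 0 0; 0 0 0 0 -2 0 0; 0 0 0 0 -2.1 0 0; 0 0 0 0 -2.1 0 0' >/dev/null; python3 pos.py
```

```text
t 17.1 tool rel wheel mm (tx,ty) [  4.39 -73.67] z 0.21134550267565907 force tool axes [ 0.22 -0.66 -0.43]
t 18.3 tool rel wheel mm (tx,ty) [   3.22 -138.01] z 0.21101112244450662 force tool axes [0.6  0.08 0.49]
```

```bash
python3 -m creep '0 0 0 0 -0.05 0 0; 0 0 0 0 -0.1 0 0; 0 0 0 0 -0.15 0 0; 0 0 0 0 -0.2 0 0; 0 0 0 0 -0.2 0 0; 0 0 0 0 -0.2 0 0' ; python3 pos.py
```

```text
time_s: 18.9
position: [0.5297, 0.0962, 0.211]
tool_rot: [[0.993, 0.114, -0.001], [0.114, -0.993, -0.003], [-0.001, 0.002, -1.0]]
ft_force: [-1.7, -10.8, -1.3]
grip_width: 0.0
gripper_force: 5.6
t 18.9 tool rel wheel mm (tx,ty) [   3.18 -141.76] z 0.2110012741148562 force tool axes [-2.94 10.55  1.29]
```

The push meets a firm 10.6 N at 141.8 mm, right where the stops should be (141.5 mm). I'll back off, raise and verify.

```bash
python3 -m creep '0 0 0 0 0.3 0 0; 0 0 0 0 0.8 0 0; 0 0 0 0 1.2 0 0; 0 0 0 0 1.2 -1 0; 0 0 0 0 1.2 -2.2 0; 0 0 0 0 1.2 -3.4 0; 0 0 0 -1 1.5 -4.5 0; 0 0 0 -1.5 1.9 -5 0; 0 0 0 -1.5 1.9 -5 0; 0 0 0 -1.5 1.9 -5 0' ; python3 mark.py .057 pics/m9.png
python3 - <<'E'
from h import *
p=get_image("wrist");cv2.imwrite("pics/w9.png",p["image"])
yaw=np.radians(6.3)
for y in(.155,.171):
    for x in(-.075,.075): print(y,x,proj(p,[.5425+x*np.cos(yaw)-y*np.sin(yaw),-.0455+x*np.sin(yaw)+y*np.cos(yaw),.057]))
E
```

```text
time_s: 19.9
position: [0.4917, 0.035, 0.3611]
tool_rot: [[0.994, 0.113, 0.0], [0.113, -0.994, 0.0], [0.0, -0.0, -1.0]]
ft_force: [-0.1, 0.5, -0.1]
grip_width: 0.0001
gripper_force: 0.0
scene [(30, 50), (27, 51), (33, 56), (24, 58)] median 111.0
side [(351, 24), (354, 24), (348, 25), (345, 25)] median 144.0
wrist [(27, 71), (30, 73), (24, 76), (33, 82)] median 148.5
0.155 -0.075 [201.67432796 232.47251181]
0.155 0.075 [190.85091642  54.00065267]
0.171 -0.075 [184.27138903 232.32167049]
0.171 0.075 [170.76252021  54.30925043]
```

View pics/w9.png

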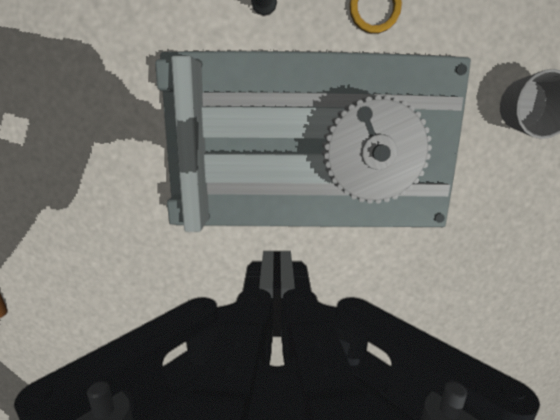

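The fence bar, from (182,57) to (193,230), lies against both stops and matches its predicted outline. The wheel mark is still at 27° and the ring, punch and tin look undisturbed.

```bash
python3 -c "
from rig import job
print(job.close_job())"
```

```text
the job is handed in; nothing more can be done
None
```

I loosened the lock wheel about 2.07 turns (about 13.0 rad) and pushed the fence against its end stops; the last wrist view showed the nearby ring, punch and tin undisturbed, and I handed the job in at about 20 s (no verdict returned).

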